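# Clear and fold away the kneeler hook

## Robot

A 6-joint arm with a two-finger parallel gripper is mounted at the origin on the work surface. World frame = base frame: x ahead of the robot, y to its left, z up, the work surface at z = 0. Lengths are in mm, angles in rad, forces in N, time in s.
With the tool pointing down it reaches from about 350 to 925 mm from the base axis. Payload 6.4 kg.
Tool frame: the origin (TCP) lies at the very end of the fingers, on their centre line; the grasp point (between the pads) lies 19 mm behind it (arm.grip_point_offset is the distance from the TCP to the grasp point, in mm); z points along the fingers, y is the line along which they close (so a half turn about z gives the same grasp; the last joint's range is limited). The gripper opens to 94 mm and grips with 3 to 60 N. Pads are 16 mm wide; open, the fingers measure 119 mm over their backs; the gripper's body (75 mm by 177 mm) begins 78 mm behind the grasp point.
Start: joints at [1.157, 0.245, 1.558, -0, 1.339, -0.174], TCP at [154.377, 631.412, 205.455] pointing down, gripper open.
Joint ranges: [-3.13, 3.13], [-1.02, 2.26], [0.13, 2.54], [-0.95, 4.09], [0.21, 2.88], [-2.74, 2.74]. Speed limits (rad/s): [2.57, 2.57, 3.14, 3.14, 3.14, 3.14].

## Interface

Orientations are given as a unit quaternion [w, x, y, z].
In Python, from rig import sensors, viewer, arm, nets gives the robot as it stands.
- The arm moves only by the tool arm_command, never from a script. Its argument "motion" is a list of rows, each a list of 7 numbers: the shift along the tool's x, y, z normalised to -1 to 1, where 1 is 12 cm, then the turn, a rotation vector about the tool's x, y, z normalised to -1 to 1, where 1 is 180 degrees, then the opening, from -1 (shut) to 1 (fully open). A call has 1 to 10 rows; each row is the pose to reach, as a shift and turn from the pose commanded when the call began, along the tool's axes at that moment, turning the shorter way round; what a row does not reach only later rows make up. A row lasts 1/10 s, in which the tool goes at most 50 mm and 8.59 degrees, less where a joint would pass 70% of its speed; a pose out of reach is approached as far as the arm can. A call with a number of a shift or a turn outside -1 to 1 is refused whole. A call with a gripper value outside its range is refused whole. The fingers move at their own pace and stop on an object; "squeeze" is the grip in N (left out, the last holds). Time passes only in rows, so rows that repeat a pose let the fingers close. It gives the time, the measured TCP pose, the force, the opening and the grip force at its end, in the units of the state.
- sensors.get_obs(): the state, without advancing time (a new reading comes with each control period).
- viewer.get_image(name): name is "side" or "top"; returns a dict with "color" (400x640x3 uint8, red, green, blue), "z_map" (400x640 float32, mm along the optical axis (not along the pixel's ray), 0 where there is no reading), "fovy" (degrees; the focal length in pixels is half the picture's height over the tangent of half this angle, whatever the lens; pixels are square), "cx", "cy" (the principal point, pixels), "dist_coeffs" ([k1, k2, p1, p2, k3] as OpenCV has them; the pictures are not rectified), "R" (3x3) and "t" (3): a world point X has camera coordinates R X + t. Camera axes: x right, y down, z forward; pixel columns grow to the right and rows downward; lengths in mm; the calibration is good to about 2 mm. A picture is of the moment at which its call begins.
- arm.sign_off(): hands the job in; it is judged then, once.
Trained networks look in a picture, given as the dict that the camera call returned (one of the last four; its "shot" number tells which), for a name from the list of things; names that differ only in an ending like _2 or _b are one class to them, and where a whole thing is asked for, a point or a joint stands for the part that bears it (a point fixed in the world has none). Each returns a list of dicts, best first, with "confidence" (0 to 1); they miss things now and then, are a little off and sometimes report something else, mostly with a low value. They report only what shows in the picture. A call takes as long as a camera call. They do not tell look-alikes from the thing itself.
- nets.search_frame(picture, name): "centre" ([x, y, z] in mm, in the coordinates of the camera as it stood for that picture, good to about 4 mm: the middle of the surface that is visible of it).
- nets.outline_of(picture, name): "mask" (400x640 bool, what is visible of it).
The state is a dict: "t": time; "joint_positions": joint angles; "joint_velocities": joint speeds; "joint_efforts": joint torques, N m; "tool_pos": TCP position; "tcp_rot": TCP orientation; "ft_force": force on the tool from outside, world axes, zero at the start; "wrist_torque": the same for the moment, N m; "finger_gap": finger opening in mm; "grasp_force": force on a finger pad.
Only numpy, scipy, OpenCV 4.12 (cv2) and the standard library are available. Lean on these libraries where they do the work, as an engineer would, in place of code of your own. Each camera call takes 0.05 s, during which the arm holds its last target. There are 200 camera calls.

## Task

The kneeling block hangs by its hand slot on one of the two swing-out hooks. Take it off and stand it upright in the shallow pine tray, long edge down and hand slot at the top, then fold the hook it hung on flat against its wooden crosspiece. Leave the cultivator hanging on the other hook.

Things in the scene. Friction and masses are not known exactly. Their poses are not given: they have to be found in the camera images.
- kneeler_center (a point): Dark hard-silicone kneeling block, 0.3-0.5 kg: 28 mm thick (its x), 200 wide (y), 160 tall (z, up). Hand slot through it, 90 wide, 42 high, centred in width; solid strip above the slot 42 high, to be pinched from above. Point: centre of the slab, 80 mm above its lower edge. It starts with the slot's upper edge on the hook arm, about 58 mm out from the hinge, lower edge about 130 mm above the bench.
- hook (a joint): Angle (rad) of the steel hook that carries the block, about its upright hinge: 0 folded flat (stop), 1.57 straight out (stop). Stiff (0.06 N m), stays where left, a fingertip can push it. Arm 16 mm wide, 8 thick, reaching 105 mm from the axis to a round upturned tip, 14 mm across, 12 above the arm.
- hook_hinge (a point): On that hook's hinge axis, level with the arm's upper face, 250 mm above the bench. Axes of the fixed pine stand: z up, the arm points along -x (out, towards the robot) at joint 1.57 and along +y at 0. The crosspiece lies behind: front face at x +14 mm, 30 mm thick, from y -40 to +140 mm, z -35 to +15 mm.
- tray: Fixed shallow open pine tray on the bench, outside 110 mm (its x) by 262 mm (its y) by 40 mm high, walls and floor 6 mm thick. Origin: centre of its underside, on the bench.
- cultivator_center (a point): Three-tined steel hand cultivator with a dark wooden handle, 195 mm long, hanging by its wire loop on the other, identical hook; a bystander, to be left there. Point: half-way along its handle, 90 mm below the top of the loop.
Mind the look-alikes: they are no part of the job. Leave any red look-alike of the part that bears kneeler_center alone. Of the things that look like the part that bears cultivator_center, the larger one is meant.

How it is judged:
By the outcome, as a careful person would: the job done as asked, in the order asked, and still so for the second after the job is handed in, with the robot touching nothing.
It also fails if it takes over 51 s, if anything falls off the work surface, if the arm or the gripper's body presses on something with over 40 N, if the wrist force passes 120 N, or if a joint passes its speed limit or range.

## Working session

There is one attempt and no reset: what is moved stays moved. The work goes in short steps, Python scripts to look and compute and a tool call to move; the robot and the scene stay as the last step left them, time stands still between calls to the robot, and variables do not carry over. Pictures are saved under pics/ and viewed, at most 10 in all, crops included, and the job is handed in when it is done.

Besides the shell and the picture viewer there is one more tool, called after "Emit:" as name(argument=value, ...), one argument or row to a line, values as JSON. arm_command: Moves the arm, as the interface text tells. Scaled input: -1 to 1 covers 12 cm each way for a shift and 180 degrees each way for a turn. Its arguments: {"type":"object","properties":{"motion":{"type":"array"},"squeeze":{"type":"number"}},"required":["motion"]}

```bash
mkdir -p pics; ls; cat > h.py <<'E'
import numpy as np,cv2
from rig import sensors,viewer,arm,nets
def K(p):
    f=200/np.tan(np.radians(p["fovy"])/2); return np.array([[f,0,p["cx"]],[0,f,p["cy"]],[0,0,1.]])
def world(p,uv,z=None):
    uv=np.asarray(uv,float).reshape(-1,2)
    n=cv2.undistortPoints(uv[:,None],K(p),np.array(p["dist_coeffs"],float))[:,0]
    if z is None: z=p["z_map"][uv[:,1].astype(int),uv[:,0].astype(int)]
    c=np.c_[n,np.ones(len(n))]*np.asarray(z).reshape(-1,1)
    return (c-np.array(p["t"]))@np.array(p["R"])
def c2w(p,c): return (np.array(c)-np.array(p["t"]))@np.array(p["R"])
def mpts(p,m):
    v,u=np.nonzero(m&(p["z_map"]>0)); return world(p,np.c_[u,v]),np.c_[u,v]
def pix(p,X):
    return cv2.projectPoints(np.asarray(X,float).reshape(-1,1,3),cv2.Rodrigues(np.array(p["R"],float))[0],np.array(p["t"],float),K(p),np.array(p["dist_coeffs"],float))[0][:,0]
E
cat > a.py <<'E'
from h import *
for n in("side","top"):
    p=viewer.get_image(n); cv2.imwrite(f"pics/{n}0.png",p["color"][:,:,::-1])
    print(n,"cam",c2w(p,[0,0,0]).round(), "fwd",np.array(p["R"])[2].round(2))
    for k in("kneeler_center","hook","cultivator_center","tray"):
        for d in nets.search_frame(p,k):
            print(k,round(d["confidence"],2),c2w(p,d["centre"]).round(),pix(p,c2w(p,d["centre"])).round())
        for d in nets.outline_of(p,k):
            X,uv=mpts(p,d["mask"]); print("  mask",round(d["confidence"],2),len(X),uv.mean(0).round(),np.percentile(X,[2,50,98],axis=0).round().tolist() if len(X) else "")
E
python3 a.py
```

```text
pics
side cam [-285. -675. 1181.] fwd [ 0.49  0.49 -0.72]
kneeler_center 0.75 [ 267. -366.  137.] [[392. 327.]]
kneeler_center 0.6 [ 567. -210.  226.] [[423. 203.]]
  mask 0.73 2001 [390. 330.] [[213.0, -432.0, 10.0], [266.0, -365.0, 138.0], [343.0, -273.0, 164.0]]
  mask 0.7 3366 [424. 202.] [[554.0, -302.0, 139.0], [570.0, -212.0, 227.0], [598.0, -110.0, 295.0]]
hook 0.64 [ 543. -202.  250.] [[416. 200.]]
  mask 0.67 96 [419. 197.] [[525.0, -208.0, 244.0], [546.0, -203.0, 252.0], [641.0, -193.0, 265.0]]
cultivator_center 0.74 [579. 147. 166.] [[330. 155.]]
  mask 0.67 265 [329. 155.] [[568.0, 139.0, 22.0], [578.0, 148.0, 167.0], [659.0, 224.0, 222.0]]
  mask 0.27 3397 [423. 202.] [[554.0, -302.0, 134.0], [570.0, -211.0, 224.0], [639.0, -107.0, 295.0]]
tray 0.96 [431. -28.   8.] [[336. 245.]]
  mask 0.83 3232 [335. 244.] [[359.0, -157.0, 2.0], [430.0, -30.0, 10.0], [487.0, 103.0, 44.0]]
top cam [ 253.   35. 1080.] fwd [ 0.17 -0.02 -0.99]
kneeler_center 0.94 [ 283. -343.  137.] [[455. 255.]]
kneeler_center 0.67 [ 567. -194.  269.] [[410. 128.]]
  mask 0.77 2167 [453. 255.] [[214.0, -430.0, -0.0], [282.0, -347.0, 135.0], [353.0, -269.0, 163.0]]
hook 0.62 [ 563. -199.  252.] [[410. 132.]]
  mask 0.58 254 [409. 123.] [[525.0, -278.0, 2.0], [607.0, -198.0, 251.0], [732.0, -188.0, 264.0]]
cultivator_center 0.52 [161. 326.  15.] [[201. 293.]]
cultivator_center 0.49 [579. 146. 171.] [[267. 132.]]
  mask 0.86 263 [266. 133.] [[569.0, 128.0, -0.0], [579.0, 148.0, 174.0], [625.0, 178.0, 257.0]]
  mask 0.83 159 [202. 292.] [[150.0, 282.0, 11.0], [164.0, 324.0, 19.0], [176.0, 358.0, 23.0]]
tray 0.81 [424. -29.  10.] [[330. 204.]]
  mask 0.79 3616 [331. 204.] [[363.0, -155.0, 3.0], [426.0, -31.0, 8.0], [483.0, 97.0, 43.0]]
  mask 0.66 2551 [409. 130.] [[553.0, -299.0, 142.0], [570.0, -196.0, 268.0], [595.0, -106.0, 295.0]]
```

View pics/side0.png

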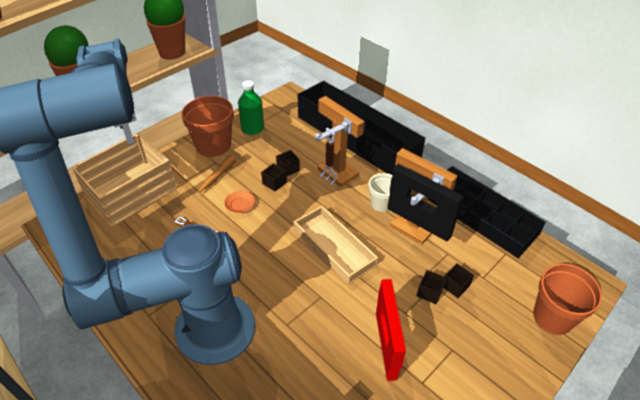

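View pics/top0.png

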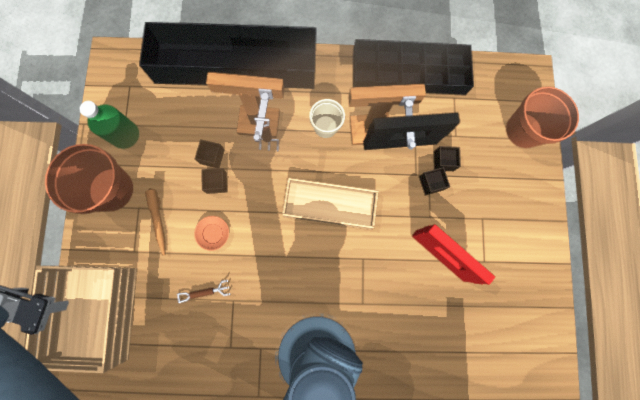

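The side view shows these candidates:
- **Kneeler:** the black block on a hook, side (424,202) / top (410,130), against a red look-alike lying at side (390,330) / top (455,255). I choose the black one.
- **Cultivator:** the large one hangs at top (266,133). A small one lies at top (202,292).
- **Tray:** side (335,244).

Next is the fit and a close crop.

```bash
cat > b.py <<'E'
from h import *
S=viewer.get_image("side");T=viewer.get_image("top")
cv2.imwrite("pics/crop0.png",cv2.resize(np.hstack([S["color"][130:260,340:490],T["color"][65:195,335:485]])[:,:,::-1],None,fx=2.6,fy=2.6,interpolation=cv2.INTER_CUBIC))
def allp(p):
    v,u=np.mgrid[0:400,0:640]; X=world(p,np.c_[u.ravel(),v.ravel()]); return X,p["color"].reshape(-1,3).astype(int)
for n,p in(("side",S),("top",T)):
    X,c=allp(p); dark=c.max(1)<75
    k=dark&(X[:,0]>530)&(X[:,0]<612)&(X[:,1]>-330)&(X[:,1]<-80)&(X[:,2]>110)&(X[:,2]<310)
    P=X[k]; top=P[P[:,2]>287]
    r=cv2.minAreaRect(top[:,:2].astype(np.float32)); print(n,"block n",len(P),"topz",np.percentile(P[:,2],[1,90,99]).round(),"topface rect",r)
    F=P[(P[:,2]<283)&(P[:,2]>140)]
    for it in range(4):
        A=np.c_[F[:,1:],np.ones(len(F))]; s=np.linalg.lstsq(A,F[:,0],rcond=None)[0]; e=F[:,0]-A@s; F=F[np.abs(e)<max(3,2*e.std())]
    print("  front plane x=a*y+b*z+c",s.round(4),len(F),"y range",np.percentile(F[:,1],[1,99]).round(1),"z",np.percentile(F[:,2],[1,99]).round(1))
    q=(X[:,0]>600)&(X[:,0]<720)&(X[:,1]>-300)&(X[:,1]<-80)&(X[:,2]>258)&(X[:,2]<272)&(c[:,0]>c[:,2]+50)
    print("  crosspiece top",q.sum(),X[q,2].mean(),cv2.minAreaRect(X[q,:2].astype(np.float32)))
    q=(X[:,0]>500)&(X[:,0]<720)&(X[:,1]>-300)&(X[:,1]<-80)&(X[:,2]>240)&(X[:,2]<275)&(c.max(1)-c.min(1)<45)&(c.min(1)>95)
    if q.sum()>5:
        H=X[q]; print("  hook",len(H),np.percentile(H,[3,50,97],axis=0).round(1).tolist(), "line",cv2.fitLine(H[:,:2].astype(np.float32),cv2.DIST_HUBER,0,.01,.01).ravel().round(3))
    q=(X[:,0]>340)&(X[:,0]<510)&(X[:,1]>-180)&(X[:,1]<120)&(X[:,2]>32)&(X[:,2]<48)
    print("  tray rim",q.sum(),cv2.minAreaRect(X[q,:2].astype(np.float32)))
E
python3 b.py
```

```text
side block n 3183 topz [140. 293. 296.] topface rect ((576.6492309570312, -202.90383911132812), (33.1463737487793, 200.76341247558594), 7.0832414627075195)
  front plane x=a*y+b*z+c [-1.181000e-01  1.600000e-03  5.414273e+02] 2045 y range [-302.2 -110.2] z [142.  282.2]
  crosspiece top 439 265.73411484343984 ((660.4517822265625, -156.88287353515625), (36.879276275634766, 153.6385955810547), 5.820955753326416)
  hook 174 [[525.1, -208.6, 243.8], [564.7, -200.7, 254.0], [651.0, -178.1, 264.9]] line [ 9.98000e-01  5.50000e-02  5.77684e+02 -2.00304e+02]
  tray rim 665 ((424.6979064941406, -24.83282470703125), (269.5099792480469, 115.02888488769531), 83.54765319824219)
top block n 2355 topz [146. 293. 295.] topface rect ((575.975830078125, -201.93084716796875), (28.890233993530273, 197.24298095703125), 5.489156723022461)
  front plane x=a*y+b*z+c [-1.228000e-01  1.000000e-03  5.392355e+02] 1137 y range [-300.  -108.6] z [144.5 282.1]
  crosspiece top 785 265.3989242689481 ((660.1574096679688, -156.84349060058594), (32.24871826171875, 154.95701599121094), 5.712949275970459)
  hook 287 [[525.4, -207.9, 246.7], [616.4, -197.7, 252.2], [649.2, -184.6, 264.0]] line [ 1.00000e+00  2.60000e-02  5.89644e+02 -1.97224e+02]
  tray rim 604 ((424.2088623046875, -28.236953735351562), (262.56219482421875, 110.59502410888672), 83.58485412597656)
```

View pics/crop0.png

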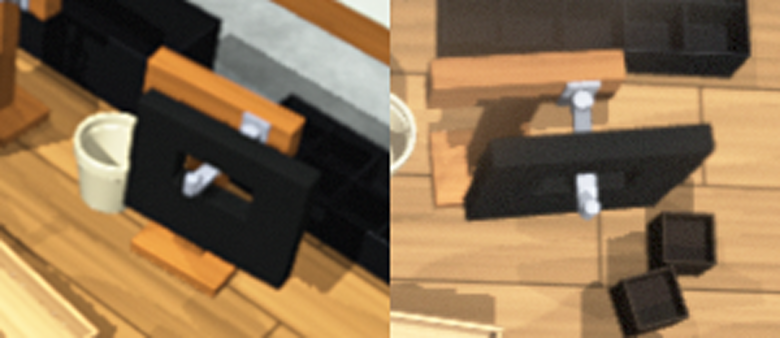

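The crop confirms the choice: a black slab with the steel arm through its slot, the tip in front at crop (587,205) and the hinge at crop (582,100).

```bash
cat >> h.py <<'E'
from scipy.spatial.transform import Rotation as Ro
def tool():
    o=sensors.get_obs(); q=o["tcp_rot"]; return np.array(o["tool_pos"]),Ro.from_quat([q[1],q[2],q[3],q[0]]),o
def plan(goal,yaw=None):
    """yaw: world angle of tool y axis (line of closing)"""
    P,R,o=tool(); d=R.inv().apply(np.array(goal)-P)/120
    r=np.zeros(3)
    if yaw is not None:
        best=None
        for k in(0,np.pi):
            y=np.array([np.cos(yaw+k),np.sin(yaw+k),0]);z=np.array([0,0,-1.]);M=np.c_[np.cross(y,z),y,z]
            v=(R.inv()*Ro.from_matrix(M)).as_rotvec()/np.pi
            if best is None or np.linalg.norm(v)<np.linalg.norm(best): best=v
        r=best
    print("t",o["t"],"pos",P.round(1),"F",np.round(o["ft_force"],1),"gap",round(o["finger_gap"],1),"shift",d.round(3),"turn",r.round(4)); return d,r
E
python3 - <<'E'
from h import *
P,R,o=tool(); print(R.as_matrix().round(3))
plan([577,-203,400],0.12)
T=viewer.get_image("top"); print(world(T,[[408.8,103.5],[410,145]],None), arm.grip_point_offset)
E
```

```text
[[-0.971  0.237 -0.   ]
 [ 0.237  0.971  0.   ]
 [ 0.     0.    -1.   ]]
t 1.0 pos [154.4 631.4 205.4] F [-0.8 -0.6 -0.5] gap 94.1 shift [-5.073 -5.918 -1.621] turn [-0.     -0.      0.3855]
[[ 634.91740595 -197.72030712  253.66114911]
 [ 528.92096969 -196.66872632  260.61307286]] 18.8
```

Emit:
arm_command(
  motion=[
    [0, 0, -0.4, 0, 0, 0, 0.3],
    [0, 0, -0.8, 0, 0, 0, 0.3],
    [0, 0, -1, 0, 0, 0, 0.3],
    [0, 0, -1, 0, 0, 0, 0.3],
  ],
)

```text
t: 1.45
tool_pos: [155.1, 633.2, 331.3]
tcp_rot: [0.001, 0.12, 0.993, 0.005]
ft_force: [-0.3, 0.4, 0.0]
finger_gap: 65.4
grasp_force: 0.0
```

Emit:
arm_command(
  motion=[
    [-0.28, -0.32, -0.3, 0, 0, 0, 0.3],
    [-0.56, -0.64, -0.6, 0, 0, 0, 0.3],
    [-0.84, -0.96, -0.6, 0, 0, 0, 0.3],
    [-0.84, -0.96, -0.6, 0, 0, 0, 0.3],
    [-0.84, -0.96, -0.6, 0, 0, 0, 0.3],
  ],
)

```text
t: 1.95
tool_pos: [226.0, 493.9, 397.1]
tcp_rot: [0.0, 0.121, 0.993, -0.0]
ft_force: [-0.4, 0.5, 0.6]
finger_gap: 61.2
grasp_force: 0.0
```

Emit:
arm_command(
  motion=[
    [-0.28, -0.32, 0, 0, 0, 0, 0.3],
    [-0.56, -0.64, 0, 0, 0, 0, 0.3],
    [-0.84, -0.96, 0, 0, 0, 0, 0.3],
    [-0.84, -0.96, 0, 0, 0, 0, 0.3],
    [-0.84, -0.96, 0, 0, 0, 0, 0.3],
  ],
)

```text
t: 2.45
tool_pos: [295.6, 359.6, 396.0]
tcp_rot: [-0.001, 0.12, 0.993, -0.001]
ft_force: [0.3, 0.4, -0.1]
finger_gap: 61.0
grasp_force: 0.0
```

Emit:
arm_command(
  motion=[
    [-0.28, -0.32, 0, 0, 0, 0, 0.3],
    [-0.56, -0.64, 0, 0, 0, 0, 0.3],
    [-0.84, -0.96, 0, 0, 0, 0, 0.3],
    [-0.84, -0.96, 0, 0, 0, 0, 0.3],
    [-0.84, -0.96, 0, 0, 0, 0, 0.3],
  ],
)

```text
t: 2.95
tool_pos: [366.2, 224.5, 396.6]
tcp_rot: [-0.001, 0.12, 0.993, 0.0]
ft_force: [-0.5, 0.5, 0.4]
finger_gap: 61.4
grasp_force: 0.0
```

Emit:
arm_command(
  motion=[
    [-0.28, -0.32, 0, 0, 0, 0, 0.3],
    [-0.56, -0.64, 0, 0, 0, 0, 0.3],
    [-0.84, -0.96, 0, 0, 0, 0, 0.3],
    [-0.84, -0.96, 0, 0, 0, 0, 0.3],
    [-0.84, -0.96, 0, 0, 0, 0, 0.3],
  ],
)

```text
t: 3.45
tool_pos: [436.7, 89.4, 396.8]
tcp_rot: [-0.001, 0.119, 0.993, 0.0]
ft_force: [0.4, -0.5, -0.2]
finger_gap: 60.9
grasp_force: 0.0
```

Emit:
arm_command(
  motion=[
    [-0.28, -0.32, 0, 0, 0, 0, 0.3],
    [-0.56, -0.64, 0, 0, 0, 0, 0.3],
    [-0.84, -0.96, 0, 0, 0, 0, 0.3],
    [-0.84, -0.96, 0, 0, 0, 0, 0.3],
    [-0.84, -0.96, 0, 0, 0, 0, 0.3],
  ],
)

```text
t: 3.95
tool_pos: [507.5, -45.8, 397.0]
tcp_rot: [-0.001, 0.118, 0.993, 0.001]
ft_force: [-1.3, 0.3, 0.0]
finger_gap: 61.1
grasp_force: 0.0
```

```bash
python3 -c "
from h import *
plan([577,-203,390],0.12);print(tool()[2]['joint_positions'])"
```

```text
t 3.95 pos [507.5 -45.8 397. ] F [-1.3  0.3  0. ] gap 61.1 shift [-0.871 -1.137  0.056] turn [-0.     -0.0005  0.3862]
[-3.13301300e-01 -1.80302964e-01  1.65172253e+00  7.74906529e-04
  1.67154990e+00 -1.64649292e+00]
```

Emit:
arm_command(
  motion=[
    [-0.29, -0.38, 0, 0, 0, 0.047, 0.3],
    [-0.58, -0.7, 0, 0, 0, 0.094, 0.3],
    [-0.87, -1, 0, 0, 0, 0.14, 0.3],
    [-0.87, -1, 0, 0, 0, 0.187, 0.3],
    [-0.87, -1, 0, 0, 0, 0.234, 0.3],
    [-0.87, -1, 0, 0, 0, 0.28, 0.3],
    [-0.87, -1, 0, 0, 0, 0.327, 0.3],
    [-0.87, -1, 0, 0, 0, 0.374, 0.3],
    [-0.87, -1, 0, 0, 0, 0.386, 0.3],
    [-0.87, -1, 0, 0, 0, 0.386, 0.3],
  ],
)

```text
t: 4.95
tool_pos: [580.6, -185.7, 398.2]
tcp_rot: [0.0, 0.662, 0.749, 0.0]
ft_force: [0.8, -0.0, 0.5]
finger_gap: 61.3
grasp_force: 0.0
```

```bash
python3 -c "
from h import *
plan([577,-203,264],0.12);print(tool()[1].as_matrix().round(3))"
```

```text
t 4.95 pos [ 580.6 -185.7  398.2] F [ 0.8 -0.   0.5] gap 61.3 shift [-0.139 -0.049  1.118] turn [0.0003 0.     0.0009]
[[-0.123  0.992  0.001]
 [ 0.992  0.123  0.   ]
 [-0.     0.001 -1.   ]]
```

Emit:
arm_command(
  motion=[
    [-0.139, -0.049, 0.3, 0, 0, 0, 0.3],
    [-0.139, -0.049, 0.6, 0, 0, 0, 0.3],
    [-0.139, -0.049, 0.8, 0, 0, 0, 0.3],
    [-0.139, -0.049, 0.95, 0, 0, 0, 0.3],
    [-0.139, -0.049, 0.95, 0, 0, 0, 0.3],
  ],
)

```text
t: 5.45
tool_pos: [575.2, -203.6, 280.4]
tcp_rot: [-0.003, 0.663, 0.749, -0.0]
ft_force: [0.1, 0.0, 0.1]
finger_gap: 61.0
grasp_force: 0.0
```

```bash
python3 -c "
from h import *
plan([577,-203,264],0.12)
im=[viewer.get_image(n)['color'] for n in('side','top')]
cv2.imwrite('pics/g1.png',cv2.resize(np.hstack([im[0][90:260,320:490],im[1][50:220,320:490]])[:,:,::-1],None,fx=2.3,fy=2.3,interpolation=cv2.INTER_CUBIC))"
```

```text
t 5.45 pos [ 575.2 -203.6  280.4] F [0.1 0.  0.1] gap 61.0 shift [0.002 0.016 0.137] turn [-0.0014 -0.0012  0.0005]
```

View pics/g1.png

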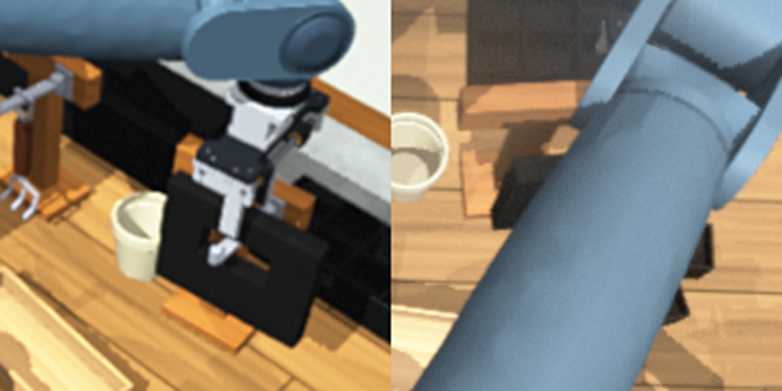

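The side crop shows the front finger at crop (232,205) in front of the strip and the other finger behind it. I'll lower the rest of the way and grip.

Emit:
arm_command(
  motion=[
    [0, 0.01, 0.07, 0, 0, 0, 0.3],
    [0, 0.01, 0.13, 0, 0, 0, 0.3],
    [0, 0.01, 0.13, 0, 0, 0, 0.3],
    [0, 0.01, 0.13, 0, 0, 0, -0.2],
    [0, 0.01, 0.13, 0, 0, 0, -0.6],
    [0, 0.01, 0.13, 0, 0, 0, -1],
    [0, 0.01, 0.13, 0, 0, 0, -1],
    [0, 0.01, 0.13, 0, 0, 0, -1],
    [0, 0.01, 0.13, 0, 0, 0, -1],
  ],
  squeeze=45,
)

```text
t: 6.45
tool_pos: [578.0, -206.4, 268.3]
tcp_rot: [0.001, 0.664, 0.748, 0.0]
ft_force: [2.6, -0.1, 0.8]
finger_gap: 27.6
grasp_force: 44.9
```

Emit:
arm_command(
  motion=[
    [0, 0, -0.06, 0, 0, 0, -1],
    [0, 0, -0.12, 0, 0, 0, -1],
    [0, 0, -0.18, 0, 0, 0, -1],
    [0, 0, -0.18, 0, 0, 0, -1],
    [0, 0, -0.18, 0, 0, 0, -1],
  ],
)

```text
t: 6.95
tool_pos: [577.3, -206.3, 289.6]
tcp_rot: [0.0, 0.664, 0.748, -0.0]
ft_force: [-0.4, -0.5, -4.6]
finger_gap: 27.7
grasp_force: 44.9
```

```bash
python3 -c "
from h import *
plan([477,-208,288])
p=viewer.get_image('side');X,uv=mpts(p,np.ones((400,640),bool));c=p['color'][uv[:,1],uv[:,0]].astype(int)
k=(c.max(1)<75)&(X[:,0]>530)&(X[:,0]<605)&(X[:,1]>-330)&(X[:,1]<-80)&(X[:,2]>110)&(X[:,2]<330)
print(np.percentile(X[k],[1,99],axis=0).round())"
```

```text
t 6.95 pos [ 577.3 -206.3  289.6] F [-0.4 -0.5 -4.6] gap 27.7 shift [ 0.085 -0.832  0.013] turn [0. 0. 0.]
[[ 552. -303.  161.]
 [ 597. -109.  318.]]
```

Emit:
arm_command(
  motion=[
    [0.02, -0.15, 0, 0, 0, 0, -1],
    [0.04, -0.35, 0, 0, 0, 0, -1],
    [0.06, -0.6, 0, 0, 0, 0, -1],
    [0.08, -0.85, 0, 0, 0, 0, -1],
    [0.08, -0.95, 0, 0, 0, 0, -1],
    [0.08, -0.95, 0, 0, 0, 0, -1],
  ],
)

```text
t: 7.6
tool_pos: [462.3, -210.4, 289.5]
tcp_rot: [0.0, 0.665, 0.747, 0.0]
ft_force: [-0.2, -0.4, -4.2]
finger_gap: 27.7
grasp_force: 44.9
```

```bash
python3 -c "
from h import *
plan([424.5,-28,289],-0.112)
im=[viewer.get_image(n)['color'] for n in('side','top')]
cv2.imwrite('pics/g2.png',cv2.resize(np.hstack([im[0][90:290,280:480],im[1][50:250,280:480]])[:,:,::-1],None,fx=2,fy=2,interpolation=cv2.INTER_CUBIC))"
```

```text
t 7.6 pos [ 462.3 -210.4  289.5] F [-0.2 -0.4 -4.2] gap 27.7 shift [ 1.546 -0.136  0.004] turn [0.0002 0.0001 0.0729]
```

View pics/g2.png

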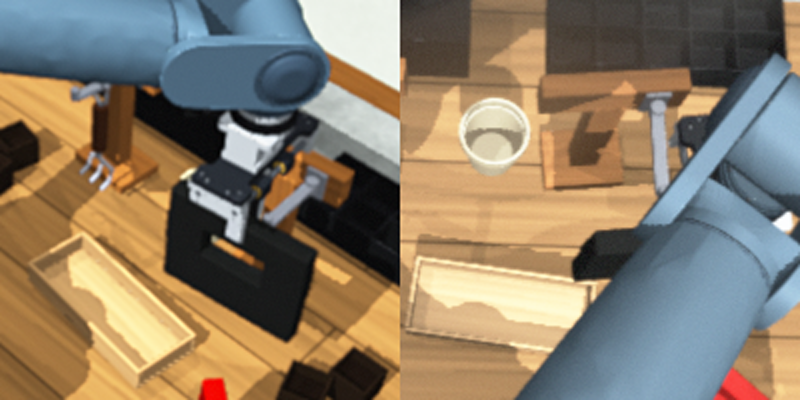

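The block is clear of the hook at side crop (240,250), and the empty hook arm runs from top crop (655,100) to (663,185). Next I carry the block over the tray.

Emit:
arm_command(
  motion=[
    [0.2, -0.02, 0, 0, 0, 0.015, -1],
    [0.45, -0.05, 0, 0, 0, 0.035, -1],
    [0.7, -0.08, 0, 0, 0, 0.055, -1],
    [0.9, -0.13, 0, 0, 0, 0.073, -1],
    [0.95, -0.136, 0, 0, 0, 0.073, -1],
    [0.95, -0.136, 0, 0, 0, 0.073, -1],
  ],
)

```text
t: 8.3
tool_pos: [434.1, -98.5, 289.7]
tcp_rot: [0.0, 0.744, 0.668, 0.0]
ft_force: [-0.1, -0.4, -4.0]
finger_gap: 27.6
grasp_force: 45.0
```

```bash
python3 -c "
from h import *
plan([424.5,-29,190],-0.112)"
```

```text
t 8.3 pos [434.1 -98.5 289.7] F [-0.1 -0.4 -4. ] gap 27.6 shift [ 0.567 -0.143  0.83 ] turn [0.0002 0.0001 0.0012]
```

Emit:
arm_command(
  motion=[
    [0.25, -0.06, 0, 0, 0, 0, -1],
    [0.5, -0.12, 0, 0, 0, 0, -1],
    [0.567, -0.143, 0.2, 0, 0, 0.001, -1],
    [0.567, -0.143, 0.5, 0, 0, 0.001, -1],
    [0.567, -0.143, 0.75, 0, 0, 0.001, -1],
    [0.567, -0.143, 0.83, 0, 0, 0.001, -1],
    [0.567, -0.143, 0.83, 0, 0, 0.001, -1],
  ],
)

```text
t: 9.0
tool_pos: [423.5, -29.8, 188.7]
tcp_rot: [-0.001, 0.746, 0.665, -0.001]
ft_force: [0.4, 0.3, -3.0]
finger_gap: 27.5
grasp_force: 45.0
```

```bash
python3 -c "
from h import *
plan([424.5,-29,145],-0.112)
p=viewer.get_image('side');X,uv=mpts(p,np.ones((400,640),bool));c=p['color'][uv[:,1],uv[:,0]].astype(int)
k=(c.max(1)<75)&(X[:,0]>380)&(X[:,0]<470)&(X[:,1]>-180)&(X[:,1]<120)&(X[:,2]>40)&(X[:,2]<230)
print(np.percentile(X[k],[1,50,99],axis=0).round(),k.sum())
F=X[k&(X[:,2]<205)]
for it in range(4):
    A=np.c_[F[:,1:],np.ones(len(F))]; s=np.linalg.lstsq(A,F[:,0],rcond=None)[0]; e=F[:,0]-A@s; F=F[np.abs(e)<max(3,2*e.std())]
print(s.round(3),len(F),np.percentile(F,[1,99],axis=0).round())
im=[p['color'],viewer.get_image('top')['color']]
cv2.imwrite('pics/g3.png',cv2.resize(np.hstack([im[0][130:300,240:440],im[1][110:280,240:440]])[:,:,::-1],None,fx=2,fy=2,interpolation=cv2.INTER_CUBIC))"
```

```text
t 9.0 pos [423.5 -29.8 188.7] F [ 0.4  0.3 -3. ] gap 27.5 shift [0.007 0.008 0.364] turn [-0.001  -0.0002 -0.0008]
[[ 398. -127.   66.]
 [ 411.  -59.  134.]
 [ 438.   64.  218.]] 1945
[ 1.14000e-01 -1.00000e-03  4.13413e+02] 1190 [[ 398. -125.   66.]
 [ 422.   66.  203.]]
```

View pics/g3.png

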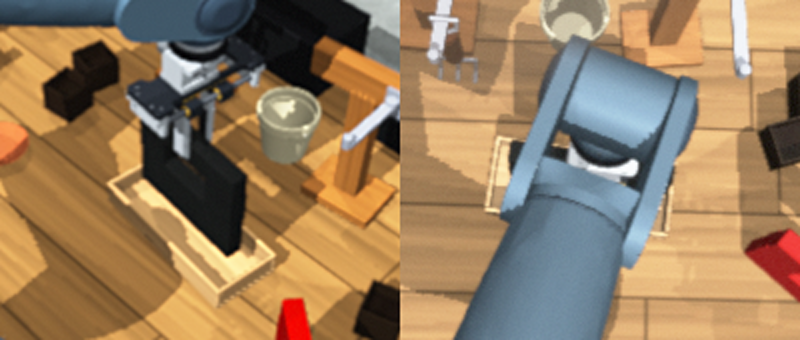

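The slab is upright over the tray and parallel to it, with its lower edge near side crop (195,200). I'll lower it.

Emit:
arm_command(
  motion=[
    [0, 0, 0.12, 0, 0, 0, -1],
    [0, 0, 0.24, 0, 0, 0, -1],
    [0, 0, 0.32, 0, 0, 0, -1],
    [0, 0, 0.34, 0, 0, 0, -1],
    [0, 0, 0.345, 0, 0, 0, -1],
    [0, 0, 0.345, 0, 0, 0, -1],
  ],
)

```text
t: 9.7
tool_pos: [424.5, -29.6, 149.4]
tcp_rot: [0.001, 0.746, 0.666, 0.0]
ft_force: [-1.0, -0.7, -4.3]
finger_gap: 27.9
grasp_force: 45.0
```

Emit:
arm_command(
  motion=[
    [0, 0, 0.01, 0, 0, 0, -1],
    [0, 0, 0.02, 0, 0, 0, -1],
    [0, 0, 0.02, 0, 0, 0, -1],
  ],
)

```text
t: 10.0
tool_pos: [423.8, -29.4, 146.1]
tcp_rot: [0.0, 0.746, 0.666, 0.0]
ft_force: [-0.8, -0.5, -3.6]
finger_gap: 27.6
grasp_force: 45.0
```

Emit:
arm_command(
  motion=[
    [0, 0, 0.01, 0, 0, 0, -1],
    [0, 0, 0.02, 0, 0, 0, -1],
    [0, 0, 0.02, 0, 0, 0, -1],
  ],
)

```text
t: 10.3
tool_pos: [423.7, -29.4, 143.4]
tcp_rot: [-0.0, 0.746, 0.666, -0.0]
ft_force: [0.1, -0.4, -4.3]
finger_gap: 27.3
grasp_force: 45.0
```

Emit:
arm_command(
  motion=[
    [0, 0, 0.008, 0, 0, 0, -1],
    [0, 0, 0.015, 0, 0, 0, -1],
    [0, 0, 0.015, 0, 0, 0, -1],
  ],
)

```text
t: 10.6
tool_pos: [424.2, -29.8, 142.6]
tcp_rot: [0.0, 0.746, 0.666, -0.0]
ft_force: [-1.5, -2.5, 0.5]
finger_gap: 27.6
grasp_force: 45.0
```

Emit:
arm_command(
  motion=[
    [0, 0, 0.006, 0, 0, 0, -1],
    [0, 0, 0.006, 0, 0, 0, -1],
    [0, 0, 0.006, 0, 0, 0, -0.35],
    [0, 0, 0.006, 0, 0, 0, -0.2],
    [0, 0, 0.006, 0, 0, 0, 0],
    [0, 0, 0.006, 0, 0, 0, 0.2],
    [0, 0, 0.006, 0, 0, 0, 0.2],
  ],
)

```text
t: 11.3
tool_pos: [423.8, -29.3, 141.0]
tcp_rot: [-0.0, 0.746, 0.666, 0.0]
ft_force: [-0.1, 0.2, -0.0]
finger_gap: 55.1
grasp_force: 0.0
```

Emit:
arm_command(
  motion=[
    [0, 0, -0.15, 0, 0, 0, 0.2],
    [0, 0, -0.4, 0, 0, 0, 0.2],
    [0, 0, -0.75, 0, 0, 0, 0.2],
    [0, 0, -1, 0, 0, 0, 0.2],
    [0, 0, -1, 0, 0, 0, -0.5],
    [0, 0, -1, 0, 0, 0, -1],
  ],
)

```text
t: 11.9
tool_pos: [424.0, -29.4, 261.2]
tcp_rot: [0.0, 0.746, 0.666, 0.0]
ft_force: [0.3, -0.6, -0.4]
finger_gap: 44.1
grasp_force: 0.0
```

Emit:
arm_command(
  motion=[
    [0, 0, -0.3, 0, 0, 0, -1],
    [0, 0, -0.5, 0, 0, 0, -1],
    [0, 0, -0.5, 0, 0, 0, -1],
  ],
)

```text
t: 12.2
tool_pos: [424.7, -29.7, 322.7]
tcp_rot: [0.001, 0.746, 0.666, 0.001]
ft_force: [-0.3, -0.1, 0.4]
finger_gap: 19.9
grasp_force: 0.0
```

```bash
python3 -c "
from h import *
plan([560,-260,305],0.1)
p=viewer.get_image('side');X,uv=mpts(p,np.ones((400,640),bool));c=p['color'][uv[:,1],uv[:,0]].astype(int)
k=(c.max(1)<75)&(X[:,0]>380)&(X[:,0]<470)&(X[:,1]>-180)&(X[:,1]<120)&(X[:,2]>20)&(X[:,2]<200)
print(np.percentile(X[k],[1,50,99],axis=0).round(),k.sum())
for n in('side','top'):
    if n=='top': p=viewer.get_image('top');X,uv=mpts(p,np.ones((400,640),bool));c=p['color'][uv[:,1],uv[:,0]].astype(int)
    q=(X[:,0]>500)&(X[:,0]<628)&(X[:,1]>-240)&(X[:,1]<-160)&(X[:,2]>240)&(X[:,2]<256)&(c.max(1)-c.min(1)<50)&(c.min(1)>80)
    H=X[q];print(n,len(H),H.min(0).round(),H.max(0).round(),cv2.fitLine(H[:,:2].astype(np.float32),cv2.DIST_HUBER,0,.01,.01).ravel().round(3))
"
```

```text
t 12.2 pos [424.7 -29.7 322.7] F [-0.3 -0.1  0.4] gap 19.9 shift [-1.778  1.338  0.153] turn [ 0.001   0.0003 -0.0681]
[[ 400. -128.   22.]
 [ 415.  -41.  110.]
 [ 441.   66.  171.]] 2157
side 175 [ 524. -209.  241.] [ 628. -189.  256.] [ 9.98000e-01  6.40000e-02  5.73503e+02 -2.01334e+02]
top 180 [ 523. -208.  245.] [ 628. -189.  255.] [ 9.96000e-01  8.70000e-02  5.85353e+02 -2.00117e+02]
```

The block stands in the tray with its top at z ≈ 170. Next is the hook: I'll approach its -y side with the fingers closed.

Emit:
arm_command(
  motion=[
    [-0.3, 0.22, 0, 0, 0, 0, -1],
    [-0.6, 0.44, 0, 0, 0, 0, -1],
    [-0.9, 0.66, 0, 0, 0, -0.03, -1],
    [-0.9, 0.66, 0, 0, 0, -0.068, -1],
    [-0.9, 0.66, 0, 0, 0, -0.068, -1],
  ],
)

```text
t: 12.8
tool_pos: [489.4, -146.1, 317.6]
tcp_rot: [-0.003, 0.672, 0.741, -0.001]
ft_force: [0.3, -0.4, -0.6]
finger_gap: 0.6
grasp_force: 0.0
```

```bash
python3 -c "
from h import *
plan([564,-254,302],0.1)"
```

```text
t 12.8 pos [ 489.4 -146.1  317.6] F [ 0.3 -0.4 -0.6] gap 0.6 shift [-0.956  0.532  0.124] turn [-0.0016 -0.0012 -0.0007]
```

Emit:
arm_command(
  motion=[
    [-0.35, 0.2, 0, 0, 0, 0, -1],
    [-0.7, 0.4, 0, 0, 0, 0, -1],
    [-0.956, 0.532, 0, 0, 0, 0, -1],
    [-0.956, 0.532, 0.1, 0, 0, 0, -1],
    [-0.956, 0.532, 0.4, 0, 0, 0, -1],
    [-0.956, 0.532, 0.67, 0, 0, 0, -1],
    [-0.956, 0.532, 0.67, 0, 0, 0, -1],
  ],
)

```text
t: 13.5
tool_pos: [561.7, -250.1, 233.7]
tcp_rot: [-0.006, 0.671, 0.741, -0.001]
ft_force: [-0.9, 0.6, 0.3]
finger_gap: 0.4
grasp_force: 0.0
```

```bash
cat > f.py <<'E'
from h import *
H=np.array([634,-197.]);ex=np.array([.995,.1]);ey=np.array([-.1,.995])
plan([564,-254,238],0.1)
P,R,o=tool()
for th in (1.57,1.3,1.05,.8,.55,.3,.15,.05):
    c,s=np.cos(th),np.sin(th); d=8+12.5*c+8*s
    p=75*np.array([-s,c])+d*np.array([-c,-s]); w=H+p[0]*ex+p[1]*ey
    print(th,w.round(1),(R.inv().apply(np.r_[w,238]-P)/120).round(3))
E
python3 f.py
```

```text
t 13.5 pos [ 561.7 -250.1  233.7] F [-0.9  0.6  0.3] gap 0.4 shift [-0.034  0.016 -0.036] turn [-0.003  -0.0026 -0.0004]
1.57 [ 561.  -220.4] [ 0.247  0.018 -0.034]
1.3 [ 556.9 -203. ] [ 0.395 -0.002 -0.033]
1.05 [ 556.9 -185.7] [ 0.538  0.013 -0.032]
0.8 [ 561.3 -168. ] [ 0.682  0.064 -0.031]
0.55 [ 570.4 -151.1] [ 0.814  0.154 -0.031]
0.3 [ 584.2 -136.6] [ 0.923  0.28  -0.031]
0.15 [ 594.5 -129.7] [ 0.972  0.371 -0.031]
0.05 [ 602.1 -126. ] [ 0.997  0.437 -0.032]
```

Emit:
arm_command(
  motion=[
    [0.1, 0.01, 0, 0, 0, 0, -1],
    [0.24, 0.018, 0, 0, 0, 0, -1],
    [0.39, 0, 0, 0, 0, 0, -1],
    [0.53, 0.013, 0, 0, 0, 0, -1],
    [0.68, 0.064, 0, 0, 0, 0, -1],
    [0.81, 0.154, 0, 0, 0, 0, -1],
    [0.92, 0.28, 0, 0, 0, 0, -1],
    [0.92, 0.28, 0, 0, 0, 0, -1],
    [0.92, 0.28, 0, 0, 0, 0, -1],
  ],
)

```text
t: 14.4
tool_pos: [587.5, -139.5, 241.1]
tcp_rot: [0.0, 0.671, 0.742, 0.0]
ft_force: [-0.6, 0.4, -0.3]
finger_gap: 0.0
grasp_force: 0.0
```

```bash
python3 f.py; python3 -c "
from h import *
im=[viewer.get_image(n)['color'] for n in('side','top')]
cv2.imwrite('pics/g4.png',cv2.resize(np.hstack([im[0][90:260,320:490],im[1][50:220,320:490]])[:,:,::-1],None,fx=2.3,fy=2.3,interpolation=cv2.INTER_CUBIC))"
```

```text
t 14.4 pos [ 587.5 -139.5  241.1] F [-0.6  0.4 -0.3] gap 0.0 shift [-0.93  -0.291  0.026] turn [0.     0.     0.0003]
1.57 [ 561.  -220.4] [-0.649 -0.288  0.026]
1.3 [ 556.9 -203. ] [-0.501 -0.307  0.026]
1.05 [ 556.9 -185.7] [-0.358 -0.292  0.026]
0.8 [ 561.3 -168. ] [-0.214 -0.241  0.026]
0.55 [ 570.4 -151.1] [-0.082 -0.151  0.026]
0.3 [ 584.2 -136.6] [ 0.026 -0.024  0.026]
0.15 [ 594.5 -129.7] [0.075 0.067 0.026]
0.05 [ 602.1 -126. ] [0.1   0.133 0.026]
```

View pics/g4.png

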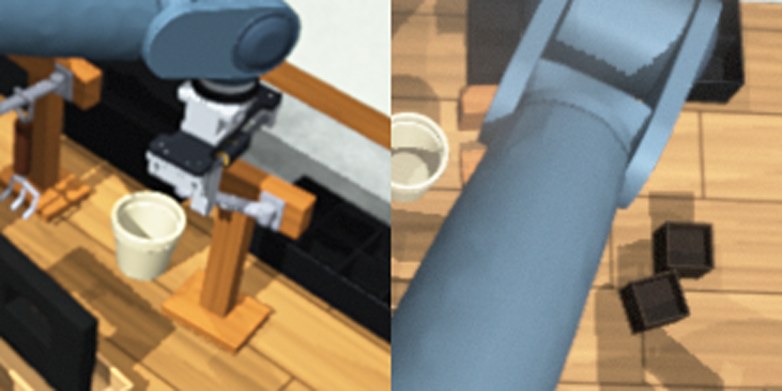

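The side crop shows the hook (at crop (240,205)) swung most of the way to the crosspiece, ahead of the fingertip. I'll keep pushing.

Emit:
arm_command(
  motion=[
    [0.04, 0.03, 0.02, 0, 0, 0, -1],
    [0.075, 0.07, 0.03, 0, 0, 0, -1],
    [0.1, 0.13, 0.03, 0, 0, 0, -1],
    [0.1, 0.15, 0.03, 0, 0, 0, -1],
    [0.1, 0.15, 0.03, 0, 0, 0, -1],
  ],
)

```text
t: 15.0
tool_pos: [604.8, -126.3, 236.9]
tcp_rot: [-0.0, 0.671, 0.742, 0.0]
ft_force: [1.0, -0.8, -1.3]
finger_gap: 0.4
grasp_force: 0.0
```

Emit:
arm_command(
  motion=[
    [0, 0.008, 0, 0, 0, 0, -1],
    [0, 0.016, 0, 0, 0, 0, -1],
    [0, 0.016, 0, 0, 0, 0, -1],
  ],
)

```text
t: 15.3
tool_pos: [606.3, -126.4, 237.1]
tcp_rot: [-0.0, 0.671, 0.741, 0.0]
ft_force: [-0.2, 0.5, -1.5]
finger_gap: 0.2
grasp_force: 0.2
```

Emit:
arm_command(
  motion=[
    [0, 0.008, 0, 0, 0, 0, -1],
    [0, 0.016, 0, 0, 0, 0, -1],
    [0, 0.016, 0, 0, 0, 0, -1],
  ],
)

```text
t: 15.6
tool_pos: [608.3, -126.2, 237.2]
tcp_rot: [0.0, 0.671, 0.741, 0.0]
ft_force: [-0.9, 0.6, -0.2]
finger_gap: 0.0
grasp_force: 0.3
```

Emit:
arm_command(
  motion=[
    [0, 0.008, 0, 0, 0, 0, -1],
    [0, 0.016, 0, 0, 0, 0, -1],
    [0, 0.016, 0, 0, 0, 0, -1],
  ],
)

```text
t: 15.9
tool_pos: [609.2, -126.1, 237.1]
tcp_rot: [-0.001, 0.671, 0.741, -0.001]
ft_force: [-5.3, 0.0, 1.4]
finger_gap: 0.6
grasp_force: 2.6
```

```bash
cat > k.py <<'E'
from h import *
plan([604,-126,237])
for n in('side','top'):
    p=viewer.get_image(n);X,uv=mpts(p,np.ones((400,640),bool));c=p['color'][uv[:,1],uv[:,0]].astype(int)
    e=np.array([.995,.1]);f=np.array([-.1,.995]);D=X[:,:2]-[634,-197];x=D@e;y=D@f
    q=(x>-30)&(x<18)&(y>15)&(y<115)&(X[:,2]>238)&(X[:,2]<267)&(c.max(1)-c.min(1)<50)&(c.min(1)>80)
    print(n,q.sum())
    if q.sum()>8:
        for a in range(15,115,15):
            m=q&(y>=a)&(y<a+15)
            if m.sum(): print(a,m.sum(),x[m].min().round(1),np.median(x[m]).round(1),x[m].max().round(1),np.median(X[m,2]).round(1))
E
python3 k.py
```

```text
t 15.9 pos [ 609.2 -126.1  237.1] F [-5.3  0.   1.4] gap 0.6 shift [ 0.005 -0.043  0.001] turn [0. 0. 0.]
side 161
15 33 -7.2 -0.3 16.4 251.9
30 31 -5.3 0.1 12.1 251.0
45 30 -7.0 1.5 12.2 250.7
60 52 -29.7 -16.0 10.5 253.1
75 12 -29.7 -27.9 -25.5 256.8
90 3 -7.6 -5.9 -3.1 248.2
top 0
```

Force rose to about 5 N, against about 0.8 N for hinge friction, so the hook is at its stop. I'll back off, rise and check.

Emit:
arm_command(
  motion=[
    [0, -0.1, 0, 0, 0, 0, -1],
    [0, -0.3, 0, 0, 0, 0, -1],
    [0, -0.4, 0, 0, 0, 0, -1],
    [0, -0.4, -0.3, 0, 0, 0, -1],
    [0, -0.4, -0.7, 0, 0, 0, -1],
    [0, -0.4, -1, 0, 0, 0, -1],
    [0, -0.4, -1, 0, 0, 0, -1],
  ],
)

```text
t: 16.7
tool_pos: [564.4, -131.9, 364.6]
tcp_rot: [0.006, 0.671, 0.741, 0.002]
ft_force: [0.1, -0.4, 0.2]
finger_gap: 0.2
grasp_force: 0.0
```

Emit:
arm_command(
  motion=[
    [-0.3, -0.3, 0, 0, 0, 0, -1],
    [-0.7, -0.6, 0, 0, 0, 0, -1],
    [-1, -0.9, 0, 0, 0, 0, -1],
    [-1, -0.9, 0, 0, 0, 0, -1],
    [-1, -0.9, 0, 0, 0, 0, -1],
    [-1, -0.9, 0, 0, 0, 0, -1],
  ],
)

```text
t: 17.3
tool_pos: [467.1, -260.3, 356.7]
tcp_rot: [-0.0, 0.671, 0.741, 0.0]
ft_force: [0.1, -0.0, 0.1]
finger_gap: 0.5
grasp_force: 0.0
```

```bash
python3 k.py; python3 -c "
from h import *
im=[viewer.get_image(n)['color'] for n in('side','top')]
cv2.imwrite('pics/g5.png',cv2.resize(np.hstack([im[0][90:290,260:460],im[1][60:260,240:440]])[:,:,::-1],None,fx=2,fy=2,interpolation=cv2.INTER_CUBIC))"
```

```text
t 17.3 pos [ 467.1 -260.3  356.7] F [ 0.1 -0.   0.1] gap 0.5 shift [0.999 1.246 0.998] turn [0. 0. 0.]
side 0
top 303
15 51 -6.7 1.5 16.0 250.5
30 42 -5.9 1.0 16.6 250.9
45 48 -7.1 1.5 17.0 250.6
60 48 -7.0 1.1 15.7 250.7
75 46 -5.6 1.2 15.9 249.9
90 46 -6.1 -1.0 17.1 251.2
105 22 -3.9 0.8 16.1 259.9
```

View pics/g5.png

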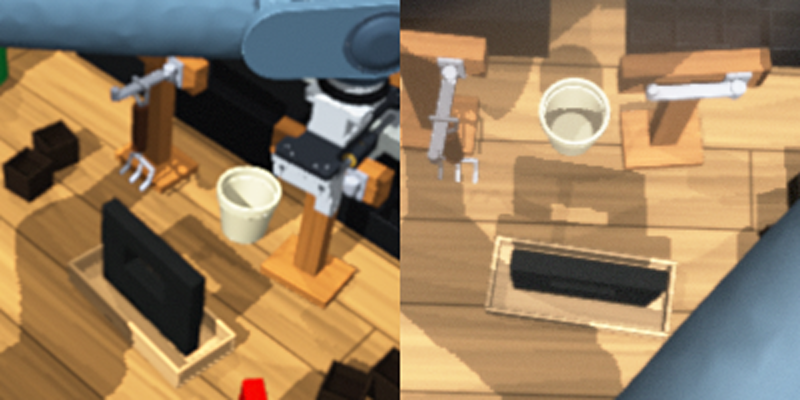

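The hook lies flat along its crosspiece at top crop (695,88). The block stands upright in the tray at crop (590,278), the cultivator still hangs at (445,140), and the robot is clear of everything.

```bash
python3 -c "
from rig import arm
print(arm.sign_off())"
```

```text
the job is handed in; nothing more can be done
None
```

The kneeling block stands upright in the tray, slot at the top; its hook is folded flat against the crosspiece, the cultivator still hangs on the other hook, and the job was handed in at about 17 s of the 51 s allowed.

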